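# Close up a pack of microscope slides and lock the follower with its cam lever

## Task

Push the sliding follower along its rod until its sprung rubber pad bears on the pack of glass slides, and feel it press with about half a kilo (5 N; never more than about one kilo, the slides are glass). Without letting that pressure go, flip the follower's cam lever down over centre until it lies fully shut, so that the follower is clamped with the pack held, then let go. Leave the other things on the bench where they are.

Things in the scene. Friction and masses are not known exactly. Their poses are not given: they have to be found in the camera images.
- fixture: White base plate 150 x 400 x 12 mm, fixed to the bench. Origin under its centre, z up; y runs along the rod towards the slide pack, x is level, across. Steel rod 16 mm thick along y, axis 40 mm up at x = 0, from y = -196 mm (62 mm high end post) to the cassette block (y = 92 mm). Place and yaw differ each time.
- cassette: Grey slide cassette 88 x 94 x 36 mm on the fixture, top 86 mm above the bench, mouth at fixture y = 85 mm facing the follower. Its pack of upright glass slides (76 mm wide, 54 to 80 mm above the bench) stands out of the mouth by 5 to 40 mm: not measured, find it by touch. The pack belongs to the cassette and does not yield. Origin: underside, 46 mm behind the mouth.
- follower: Aluminium sleeve 40 x 50 x 36 mm sliding on the rod along fixture y with 1.2 N friction. Axes as the fixture's; origin on the rod axis, 40 mm above the bench; slides from fixture y = -100 to +25 mm. Rubber pad 50 x 20 mm in front, face 75 mm ahead (+y) and 28 mm above the origin, on a spring of 1 N/mm, 18 mm travel: let go unclamped, it springs back.
- lever (a joint): Cam lever on the follower, rad. Pivot along fixture x, 50 mm above the follower's origin. 0 = open stop: slants up and back (away from the pack), 0.65 rad off upright. Swings back and down to 1.05 = shut stop, about level over the rod, clamping the sleeve to the rod. Light at first, stiff from 0.3 rad (up to about 8 N at the handle), top of the cam at 0.85; beyond, it pulls itself shut.
- handle (a point): Middle of the lever's cross handle: dark steel roll 18 mm thick, 32 mm long with domed ends, lying along fixture x, 90 mm from the pivot. Can be pinched by its two ends from above (fingers closing along x) and may turn between the fingers. About 162 mm above the bench when open, 78 mm when shut.
- reagent_bottle: Brown glass bottle, 48 mm wide, 85 mm high, loose; leave alone. Origin under its middle.
- slide_tray: White plastic tray 85 x 120 x 22 mm, loose; leave alone. Origin under its middle.
- stain_jar: Open glass jar, 52 mm wide, 60 mm high, loose; leave alone. Origin under its middle.

How it is judged:
By the outcome, as a careful person would: the job done as asked, in the order asked, and still so for the second after the job is handed in, with the robot touching nothing.
It also fails if it takes over 45 s, if anything falls off the work surface, if the arm or the gripper's body presses on something with over 40 N, if the wrist force passes 120 N, or if a joint passes its speed limit or range.

## Robot

A 7-joint arm with a two-finger parallel gripper is mounted at the origin on the work surface. World frame = base frame: x ahead of the robot, y to its left, z up, the work surface at z = 0. Lengths are in m, angles in rad, forces in N, time in s.
With the tool pointing down it reaches from about 0.425 to 0.925 m from the base axis. Payload 6.8 kg.
Tool frame: the origin (TCP) lies midway between the tips of the shut fingers; the grasp point (between the pads) lies 19 mm behind it; y points along the fingers, z is the direction in which the jaws open and shut, and the axes are right-handed (so a half turn about y gives the same grasp; the last joint's range is limited). The gripper opens to 85 mm and grips with 20 to 120 N. Pads are 22 mm wide; open, the fingers measure 114 mm over their backs; the gripper's body (76 mm by 85 mm) begins 54 mm behind the grasp point. The pads swing forward as they close: fully open they stand 13 mm farther back than shut.
Start: joints at [1.186, 0.477, 0.022, 1.555, -0.011, 1.109, -0.083], TCP at [0.184, -0.649, 0.231] pointing down, gripper open.
Joint ranges: [-2.96, 2.96], [-0.34, 2.1], [-1.41, 1.46], [0.24, 2.44], [-1.37, 4.51], [0.17, 1.92], [-2.96, 2.96]. Speed limits (rad/s): [2.39, 2.39, 3.14, 3.14, 3.14, 3.14, 3.14].

## Interface

Orientations are given as a unit quaternion [w, x, y, z].
In Python, from station import bot gives the robot as it stands. The module is installed in compiled form; this text tells all that it offers.
- The arm moves only by the shell command python3 -m crank 'ROWS' [FORCE]. ROWS is JSON, a list of rows, each an object with "linear": the shift along the tool's x, y, z in m, a list of three; "dr": the turn, a rotation vector about the tool's x, y, z in degrees, a list of three; "hand": the gripper command: -1 is shut, 1 is fully open, values between are in proportion. A call has 1 to 10 rows; each row is the pose to reach, as a shift and turn from the pose commanded when the call began, along the tool's axes at that moment; what a row does not reach only later rows make up. A row lasts 1/12 s, in which the tool goes at most 41.7 mm and 7.16 degrees, less where a joint would pass 70% of its speed; a pose out of reach is approached as far as the arm can. A call with a gripper value outside its range is refused whole. The fingers move at their own pace and stop on an object; FORCE is the grip in N (left out, the last holds). Time passes only in rows, so rows that repeat a pose let the fingers close. It gives the time, the measured TCP pose, the force and the opening at its end, in the units of the state.
- bot.get_obs(): the state, without advancing time (a new reading comes with each control period).
- bot.read_camera(name): name is "side" or "top"; returns the picture (480x640x3 uint8, blue, green, red); there is no depth.
- bot.camera_params(name): a dict with "K" (3x3 intrinsics, pixels), "k1" (the pictures are not rectified: a ray, as slopes to the right and down, at radius r is drawn at 1 + k1 r^2 times it, then the intrinsics apply), "R" (3x3) and "t" (3): a world point X has camera coordinates R X + t. Camera axes: x right, y down, z forward; pixel columns grow to the right and rows downward; lengths in m; the calibration is good to about 2 mm. A picture is of the moment at which its call begins. camera_params takes no time and is no camera call.
- bot.hand_in(): hands the job in, once; it reports no verdict.
Trained networks look in the newest picture that a camera, given by its name, has taken for a name from the list of things; names that differ only in an ending like _2 or _b are one class to them, and where a whole thing is asked for, a point or a joint stands for the part that bears it (a point fixed in the world has none). Each returns a list of dicts, best first, with "score" (0 to 1); they miss things now and then, are a little off and sometimes report something else, mostly with a low value. They report only what shows in the picture. A call takes as long as a camera call.
- bot.search_frame(camera, target): "extent" ([left, top, right, bottom] in pixels, round what is visible of it).
- bot.cut_out(camera, target): "pixels" (480x640 bool, what is visible of it) and "extent" ([left, top, right, bottom] in pixels, round what is visible of it).
- bot.place_of(camera, target): "xy" ([column, row] in pixels: a listed point, or the origin of a listed thing).
The state is a dict: "t": time; "q": joint angles; "joint_vel": joint speeds; "joint_torque": joint torques, N m; "eef_pos": TCP position; "tool_rot": TCP orientation; "contact_force": force on the tool from outside, world axes, zero at the start; "torque": the same for the moment, N m; "gripper_width": opening from 0.0 (shut) to 1.0 (fully open).
Only numpy, scipy, OpenCV 4.12 (cv2) and the standard library are available. Lean on these libraries where they do the work, as an engineer would, in place of code of your own. Each camera call takes 0.05 s, during which the arm holds its last target. There are 200 camera calls.

## Working session

There is one attempt and no reset: what is moved stays moved. The work goes in short steps, Python scripts to look and compute and a shell command to move; the robot and the scene stay as the last step left them, time stands still between calls to the robot, and variables do not carry over. Pictures are saved under pics/ and viewed, about 8 in all and at most 12, crops included, and the job is handed in when it is done.

```bash
mkdir -p pics; python3 - <<'E'
from station import bot
import cv2,numpy as np
o=bot.get_obs()
for k in ("t","eef_pos","tool_rot","contact_force","gripper_width"): print(k,o[k])
for c in ("side","top"):
    im=bot.read_camera(c); cv2.imwrite(f"pics/{c}0.png",im)
    p=bot.camera_params(c); print(c,p)
    for n in ("fixture","cassette","follower","handle","reagent_bottle","slide_tray","stain_jar"):
        r=bot.place_of(c,n); print(c,n,[(np.round(a["xy"],1).tolist(),round(a["score"],2)) for a in r[:2]])
E
```

```text
t 0.0
eef_pos [ 0.18426295 -0.64874485  0.2303235 ]
tool_rot [ 0.09739585 -0.09768268  0.70097501 -0.69971864]
contact_force [-0.62672206  0.78845308  0.53102732]
gripper_width 0.9981185923864241
side {'K': array([[573.66175375,   0.        , 321.3655046 ],
       [  0.        , 573.66175375, 238.89702822],
       [  0.        ,   0.        ,   1.        ]]), 'k1': -0.09369563690031366, 'R': array([[ 0.87878015, -0.47718129,  0.00659298],
       [-0.36585368, -0.68250059, -0.63272745],
       [ 0.30642542,  0.55361626, -0.7743465 ]]), 't': array([-0.54822263,  0.33547773,  0.77977188])}
side fixture [([253.5, 277.0], 0.94)]
side cassette []
side follower []
side handle [([302.8, 262.4], 0.87)]
side reagent_bottle [([326.3, 230.9], 0.77)]
side slide_tray [([268.0, 183.5], 0.73)]
side stain_jar [([369.7, 284.4], 0.8)]
top {'K': array([[449.94934388,   0.        , 322.15244416],
       [  0.        , 449.94934388, 249.6792244 ],
       [  0.        ,   0.        ,   1.        ]]), 'k1': -0.04495454010167726, 'R': array([[-0.01189383, -0.99880825,  0.0473351 ],
       [-0.99397686,  0.00665222, -0.10938805],
       [ 0.10894281, -0.04835104, -0.99287141]]), 't': array([0.02235464, 0.65598102, 0.73159625])}
top fixture [([271.1, 314.6], 0.97), ([332.8, 211.9], 0.57)]
top cassette [([194.2, 344.2], 0.68)]
top follower [([304.9, 303.4], 0.83)]
top handle [([349.2, 288.3], 0.73)]
top reagent_bottle [([253.2, 218.6], 0.73)]
top slide_tray [([161.0, 248.8], 0.58)]
top stain_jar [([332.6, 213.4], 0.98)]
```

View pics/side0.png

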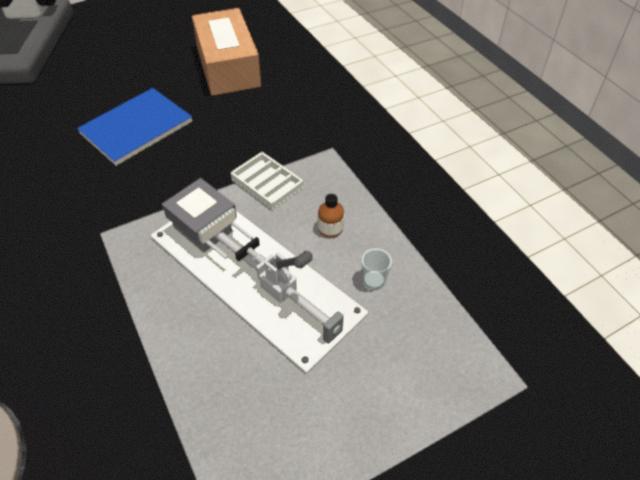

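View pics/top0.png

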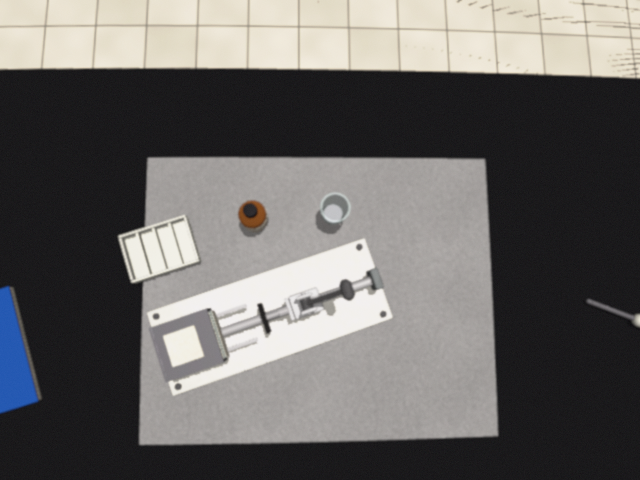

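```bash
cat > h.py <<'E'
from station import bot
import cv2,numpy as np
from scipy.spatial.transform import Rotation as Rn
from scipy.optimize import least_squares
def ray(c,uv):
    p=bot.camera_params(c); d=np.array([p["k1"],0,0,0.])
    s=cv2.undistortPoints(np.array([[uv]],float),p["K"],d)[0,0]
    return -p["R"].T@p["t"], p["R"].T@np.array([*s,1])
def atz(c,uv,z):
    o,d=ray(c,uv); return o+d*(z-o[2])/d[2]
def proj(c,X):
    p=bot.camera_params(c)
    return cv2.projectPoints(np.atleast_2d(np.array(X,float)),cv2.Rodrigues(p["R"])[0],p["t"],p["K"],np.array([p["k1"],0,0,0.]))[0][:,0]
def tri(uvs):
    A=0;b=0
    for c,uv in uvs.items():
        o,d=ray(c,uv); d/=np.linalg.norm(d); P=np.eye(3)-np.outer(d,d); A=A+P;b=b+P@o
    return np.linalg.solve(A,b)
def tool(o=None):
    o=o or bot.get_obs(); return np.array(o["eef_pos"]),Rn.from_quat(o["tool_rot"],scalar_first=True)
E
python3 - <<'E'
from h import *
S=[(-75,-200),(75,-200),(75,200),(-75,200)]
def pl(v,pts): # pts fixture frame
    c,s=np.cos(v[2]),np.sin(v[2]); p=np.array(pts,float)
    return np.c_[v[0]+c*p[:,0]-s*p[:,1], v[1]+s*p[:,0]+c*p[:,1], p[:,2]]
seg={}
for c in ("top","side"):
    bot.read_camera(c); m=bot.cut_out(c,"fixture")[0]["pixels"].astype(np.uint8)
    cn=max(cv2.findContours(m,0,2)[0],key=cv2.contourArea)
    h=cv2.convexHull(cn); q=cv2.approxPolyN(h,4)[0] if hasattr(cv2,'approxPolyN') else None
    print(c,q.tolist(), cv2.minAreaRect(cn)); seg[c]=q
top=np.array([(148,312),(366,240),(392,317),(174,395)],float)
w=np.array([atz("top",u,0.012) for u in top]); print(w.round(4))
print("sides",[np.linalg.norm(w[i]-w[(i+1)%4]).round(4) for i in range(4)])
ctr=w.mean(0)[:2]; d=(w[0]+w[3]-w[1]-w[2])[:2]; yaw=np.arctan2(-d[0],d[1]); print(ctr,yaw)
for c in ("top","side"):
    print(c,proj(c,pl([*ctr,yaw],[(a/1e3,b/1e3,.012) for a,b in S])).round(1).tolist())
hs=[bot.place_of(c,"handle")[0]["xy"] for c in("top","side")]
H=tri({"top":hs[0],"side":hs[1]}); Ht=atz("top",hs[0],.1616);Hs=atz("side",hs[1],.1616)
print("handle",hs,H,Ht,Hs)
for X in(H,Ht,Hs):
    r=X[:2]-ctr; print("fix coords",r@[np.cos(yaw),np.sin(yaw)],r@[-np.sin(yaw),np.cos(yaw)])
p,R=tool(); print(p,R.as_matrix().round(3))
E
```

```text
top [[398, 316], [170, 398], [143, 312], [363, 237]] ((268.3612976074219, 315.9326477050781), (88.21080780029297, 237.70033264160156), 70.90650939941406)
side [[383, 301], [306, 374], [149, 239], [179, 164]] ((256.45611572265625, 268.8591613769531), (226.1318359375, 94.6661376953125), 41.08175277709961)
[[ 0.5534  0.315   0.012 ]
 [ 0.6755 -0.0628  0.012 ]
 [ 0.5397 -0.1055  0.012 ]
 [ 0.4137  0.2683  0.012 ]]
sides [np.float64(0.3971), np.float64(0.1423), np.float64(0.3945), np.float64(0.1472)]
[0.54557261 0.10374125] 0.3188018220258194
top [[394.4, 318.5], [365.9, 237.7], [146.7, 311.6], [172.9, 396.3]]
side [[305.8, 373.5], [369.2, 312.9], [212.5, 192.1], [150.0, 235.0]]
handle [[348.4, 287.1], [301.6, 260.0]] [ 0.58617199 -0.01342142  0.15815201] [ 0.58883955 -0.01413328  0.1616    ] [ 0.58222561 -0.0148427   0.1616    ]
fix coords 0.0018314697128528656 -0.12398405324720727
fix coords 0.004141497926190797 -0.12549613726106884
fix coords -0.0023615264715472995 -0.12409681538121209
[ 0.18447815 -0.64932859  0.23129467] [[-0.962  0.     0.273]
 [-0.273  0.    -0.962]
 [-0.    -1.    -0.   ]]
```

```bash
python3 -m crank '[{"linear":[-0.28,0,-0.251],"dr":[0,-46.2,0],"hand":1},{"linear":[-0.28,0,-0.251],"dr":[0,-46.2,0],"hand":1},{"linear":[-0.28,0,-0.251],"dr":[0,-46.2,0],"hand":1},{"linear":[-0.28,0,-0.251],"dr":[0,-46.2,0],"hand":1},{"linear":[-0.28,0,-0.251],"dr":[0,-46.2,0],"hand":1},{"linear":[-0.28,0,-0.251],"dr":[0,-46.2,0],"hand":1},{"linear":[-0.28,0,-0.251],"dr":[0,-46.2,0],"hand":1},{"linear":[-0.28,0,-0.251],"dr":[0,-46.2,0],"hand":1},{"linear":[-0.28,0,-0.251],"dr":[0,-46.2,0],"hand":1},{"linear":[-0.28,0,-0.251],"dr":[0,-46.2,0],"hand":1}]' 30; python3 - <<'E'
from h import *
p,R=tool(); y=.317
T=Rn.from_matrix(np.array([[np.sin(y),0,np.cos(y)],[-np.cos(y),0,np.sin(y)],[0,-1,0]]))
print(p,(R.inv()*T).as_rotvec(degrees=True), R.inv().apply(np.array([.5853,-.014,.231])-p))
E
```

```text
t: 1.93
eef_pos: [0.3904, -0.3235, 0.232]
tool_rot: [0.369, -0.367, 0.604, -0.604]
contact_force: [1.0, 1.0, -0.7]
gripper_width: 0.998
[ 0.39039546 -0.32353333  0.23196478] [ -0.16331259 -45.44346178  -0.15246254] [-0.36443342  0.00227571  0.03134809]
```

```bash
python3 -m crank '[{"linear":[-0.364,0,0.031],"dr":[0,-45.4,0],"hand":1},{"linear":[-0.364,0,0.031],"dr":[0,-45.4,0],"hand":1},{"linear":[-0.364,0,0.031],"dr":[0,-45.4,0],"hand":1},{"linear":[-0.364,0,0.031],"dr":[0,-45.4,0],"hand":1},{"linear":[-0.364,0,0.031],"dr":[0,-45.4,0],"hand":1},{"linear":[-0.364,0,0.031],"dr":[0,-45.4,0],"hand":1},{"linear":[-0.364,0,0.031],"dr":[0,-45.4,0],"hand":1},{"linear":[-0.364,0,0.031],"dr":[0,-45.4,0],"hand":1},{"linear":[-0.364,0,0.031],"dr":[0,-45.4,0],"hand":1},{"linear":[-0.364,0,0.031],"dr":[0,-45.4,0],"hand":1}]'; cat >> h.py <<'E'
Y=.317; U=np.array([-np.sin(Y),np.cos(Y),0]); V=np.array([np.cos(Y),np.sin(Y),0]); C=np.array([.5456,.1037,0])
T=Rn.from_matrix(np.array([[np.sin(Y),0,np.cos(Y)],[-np.cos(Y),0,np.sin(Y)],[0,-1,0]]))
def st():
    o=bot.get_obs(); p,R=tool(o); f=np.array(o["contact_force"])
    print("t %.2f"%o["t"],"p",p.round(4),"fix x,y %.4f %.4f"%((p-C)@V,(p-C)@U),"F x,y,z %.2f %.2f %.2f"%(f@V,f@U,f[2]),"rot err",(R.inv()*T).as_rotvec(degrees=True).round(2),"w %.3f"%o["gripper_width"])
    return p,R
E
python3 - <<'E'
from h import *
p,R=st(); print(R.inv().apply(np.array([.5853,-.014,.231])-p))
for c in("top","side"):
    im=bot.read_camera(c); r=bot.place_of(c,"handle"); print(c,[(a["xy"],a["score"]) for a in r])
    cv2.imwrite(f"pics/{c}1.png",cv2.resize(im[180:340,220:420],None,fx=4,fy=3.75) if c=="side" else im)
E
```

```text
t: 2.77
eef_pos: [0.5859, -0.0162, 0.2319]
tool_rot: [0.574, -0.57, 0.416, -0.415]
contact_force: [-0.3, 0.1, 0.7]
gripper_width: 0.999
t 2.77 p [ 0.5859 -0.0162  0.2319] fix x,y 0.0009 -0.1265 F x,y,z -0.21 0.22 0.73 rot err [-0.25 -0.18 -0.22] w 0.999
[-2.25958199e-03  8.91590514e-04  9.16829971e-05]
top [([348.3, 286.2], 0.85)]
side [([302.5, 261.8], 0.88)]
```

View pics/side1.png

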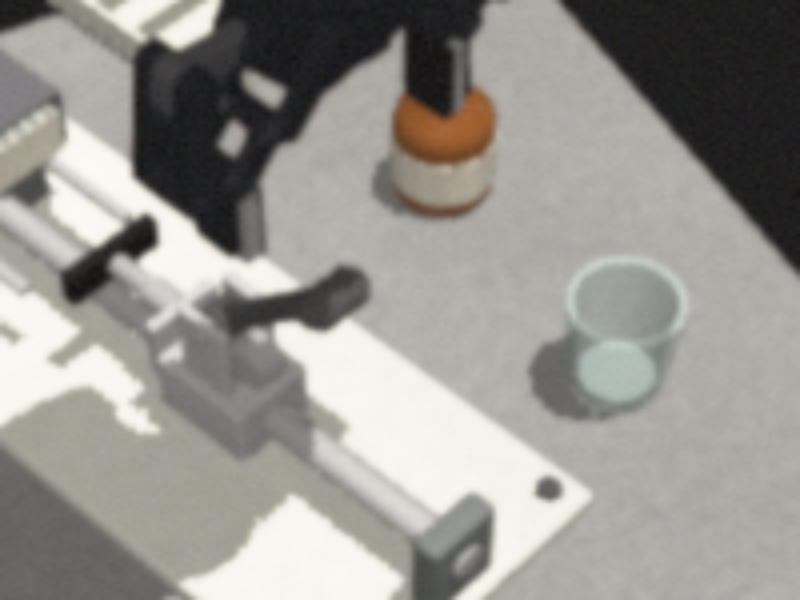

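The side view shows the open fingers over the handle, one on each side (crop px 240,250 and 450,110; handle at 340,290). The bottle and jar are clear, so I'm descending.

```bash
python3 -m crank '[{"linear":[-0.002,0.03,0],"dr":[0,0,0],"hand":1},{"linear":[-0.002,0.06,0],"dr":[0,0,0],"hand":1},{"linear":[-0.002,0.092,0],"dr":[0,0,0],"hand":1},{"linear":[-0.002,0.092,0],"dr":[0,0,0],"hand":1},{"linear":[-0.002,0.092,0],"dr":[0,0,0],"hand":1},{"linear":[-0.002,0.092,0],"dr":[0,0,0],"hand":1}]'; python3 - <<'E'
from h import *
st()
for c in("top","side"):
    im=bot.read_camera(c)
    cv2.imwrite(f"pics/{c}2.png",cv2.resize(im[180:340,220:420],None,fx=4,fy=3.75) if c=="side" else cv2.resize(im[210:370,250:450],None,fx=4,fy=3.75))
E
```

```text
t: 3.47
eef_pos: [0.5833, -0.0234, 0.1409]
tool_rot: [0.57, -0.569, 0.418, -0.419]
contact_force: [-0.7, 0.2, 0.5]
gripper_width: 1.005
t 3.47 p [ 0.5833 -0.0234  0.1409] fix x,y -0.0038 -0.1325 F x,y,z -0.61 0.39 0.48 rot err [-0.09 -0.8   0.05] w 1.005
```

View pics/side2.png

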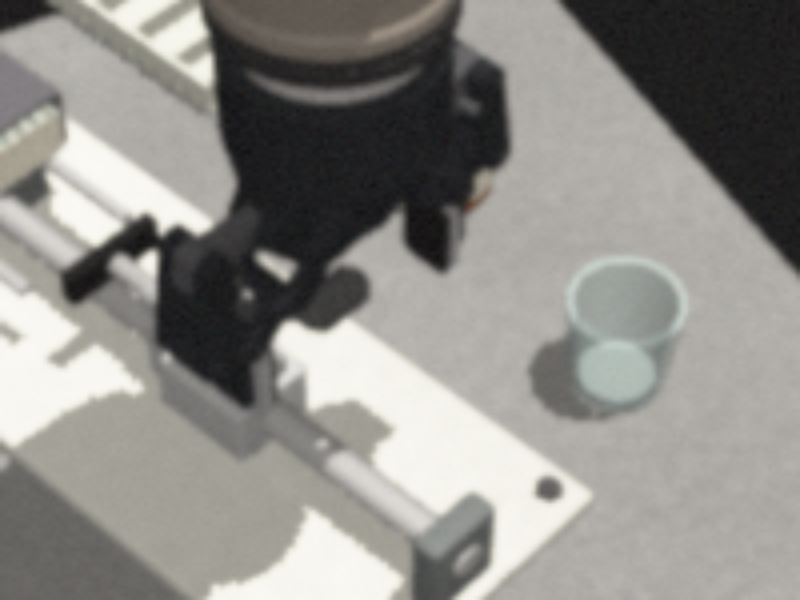

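```bash
python3 -m crank '[{"linear":[-0.008,0,0.0045],"dr":[0,-0.8,0],"hand":1},{"linear":[-0.008,0,0.0045],"dr":[0,-0.8,0],"hand":1},{"linear":[-0.008,0,0.0045],"dr":[0,-0.8,0],"hand":1},{"linear":[-0.008,0,0.0045],"dr":[0,-0.8,0],"hand":1},{"linear":[-0.008,0,0.0045],"dr":[0,-0.8,0],"hand":1},{"linear":[-0.008,0,0.0045],"dr":[0,-0.8,0],"hand":1}]'; python3 - <<'E'
from h import *
st()
bot.read_camera("side");bot.read_camera("top"); a=bot.place_of("side","handle");b=bot.place_of("top","handle")
print(a,b)
st()
E
```

```text
t: 4.07
eef_pos: [0.5845, -0.0136, 0.1393]
tool_rot: [-0.573, 0.573, -0.414, 0.414]
contact_force: [-0.1, 0.3, 0.5]
gripper_width: 0.994
t 4.07 p [ 0.5845 -0.0136  0.1393] fix x,y 0.0004 -0.1236 F x,y,z 0.03 0.33 0.52 rot err [0.   0.08 0.01] w 0.994
[{'xy': [301.2, 257.9], 'score': 0.69}] []
t 4.27 p [ 0.5844 -0.0135  0.1393] fix x,y 0.0004 -0.1235 F x,y,z -0.42 -0.93 0.19 rot err [0.01 0.09 0.  ] w 1.001
```

```bash
python3 -m crank '[{"linear":[0,0,0],"dr":[0,0,0],"hand":-1},{"linear":[0,0,0],"dr":[0,0,0],"hand":-1},{"linear":[0,0,0],"dr":[0,0,0],"hand":-1},{"linear":[0,0,0],"dr":[0,0,0],"hand":-1},{"linear":[0,0,0],"dr":[0,0,0],"hand":-1},{"linear":[0,0,0],"dr":[0,0,0],"hand":-1},{"linear":[0,0,0],"dr":[0,0,0],"hand":-1},{"linear":[0,0,0],"dr":[0,0,0],"hand":-1}]' 30; cat >> h.py <<'E'
def favg(n=8):
    fs=[]
    for i in range(n):
        bot.read_camera("side"); fs.append(bot.get_obs()["contact_force"])
    f=np.array(fs); m=f.mean(0); print("avg F x,y,z %.2f %.2f %.2f sd %.2f"%(m@V,m@U,m[2],(f@U).std()))
E
python3 - <<'E'
from h import *
favg(6); st()
im=bot.read_camera("side")
cv2.imwrite("pics/side3.png",cv2.resize(im[180:340,220:420],None,fx=4,fy=3.75))
E
```

```text
t: 4.93
eef_pos: [0.5861, -0.0128, 0.14]
tool_rot: [0.574, -0.572, 0.413, -0.415]
contact_force: [5.1, 2.1, 0.0]
gripper_width: 0.347
avg F x,y,z 5.79 -0.31 -0.19 sd 0.66
t 5.23 p [ 0.5861 -0.0128  0.14  ] fix x,y 0.0022 -0.1233 F x,y,z 5.51 -0.50 -0.24 rot err [-0.21  0.11  0.01] w 0.344
```

View pics/side3.png

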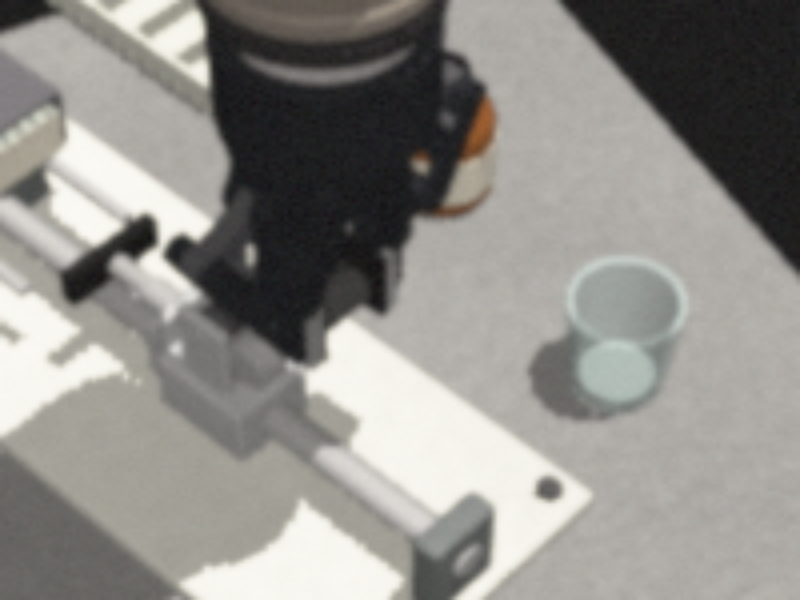

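```bash
python3 -m crank '[{"linear":[0,0,0.002],"dr":[0,0,0],"hand":-1},{"linear":[-0.006,0,0.002],"dr":[0,0,0],"hand":-1},{"linear":[-0.012,0,0.002],"dr":[0,0,0],"hand":-1},{"linear":[-0.018,0,0.002],"dr":[0,0,0],"hand":-1},{"linear":[-0.024,0,0.002],"dr":[0,0,0],"hand":-1},{"linear":[-0.03,0,0.002],"dr":[0,0,0],"hand":-1},{"linear":[-0.032,0,0.002],"dr":[0,0,0],"hand":-1},{"linear":[-0.034,0,0.002],"dr":[0,0,0],"hand":-1}]'; python3 - <<'E'
from h import *
favg(5); st()
im=bot.read_camera("top")
for c in ("follower","cassette"): print(bot.search_frame("top",c)[:1])
cv2.imwrite("pics/top4.png",cv2.resize(im[250:400,140:340],None,fx=4,fy=4))
E
```

```text
t: 5.95
eef_pos: [0.5754, 0.0201, 0.1393]
tool_rot: [-0.573, 0.573, -0.414, 0.414]
contact_force: [1.6, -1.2, 1.3]
gripper_width: 0.343
avg F x,y,z 2.05 0.42 -0.89 sd 0.51
t 6.20 p [0.5755 0.0199 0.139 ] fix x,y 0.0022 -0.0890 F x,y,z 2.70 1.06 -1.29 rot err [ 0.02  0.11 -0.04] w 0.345
[{'extent': [235.0, 302.7, 283.5, 341.6], 'score': 0.75}]
[{'extent': [150.7, 307.3, 230.1, 381.4], 'score': 0.63}]
```

View pics/top4.png

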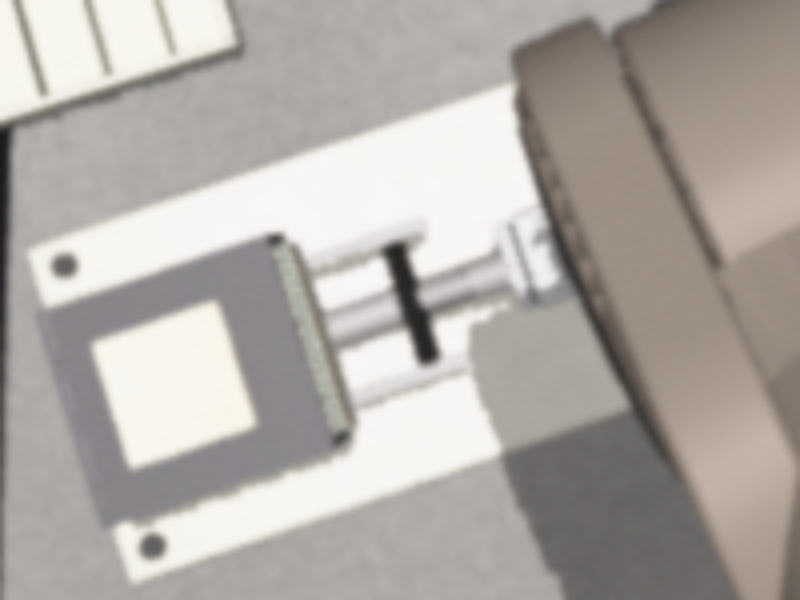

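The top view shows the pad (crop px 400,300) about 28 mm short of the pack face (about 325,335). The pack stands out only a little.

```bash
python3 -m crank '[{"linear":[-0.005,0,0],"dr":[0,0,0],"hand":-1},{"linear":[-0.01,0,0],"dr":[0,0,0],"hand":-1},{"linear":[-0.015,0,0],"dr":[0,0,0],"hand":-1},{"linear":[-0.018,0,0],"dr":[0,0,0],"hand":-1},{"linear":[-0.02,0,0],"dr":[0,0,0],"hand":-1},{"linear":[-0.02,0,0],"dr":[0,0,0],"hand":-1}]'; python3 - <<'E'
from h import *
favg(4); st()
E
python3 -m crank '[{"linear":[-0.001,0,0],"dr":[0,0,0],"hand":-1},{"linear":[-0.002,0,0],"dr":[0,0,0],"hand":-1},{"linear":[-0.003,0,0],"dr":[0,0,0],"hand":-1},{"linear":[-0.004,0,0],"dr":[0,0,0],"hand":-1}]'; python3 - <<'E'
from h import *
favg(4); st()
E
```

```text
t: 6.85
eef_pos: [0.569, 0.0393, 0.1393]
tool_rot: [-0.573, 0.573, -0.414, 0.414]
contact_force: [0.5, 1.6, -1.2]
gripper_width: 0.348
avg F x,y,z 1.39 1.11 -1.14 sd 0.22
t 7.05 p [0.5691 0.0388 0.1391] fix x,y 0.0021 -0.0690 F x,y,z 0.78 0.83 -1.37 rot err [ 0.03  0.12 -0.03] w 0.346
t: 7.38
eef_pos: [0.5682, 0.0418, 0.1393]
tool_rot: [-0.573, 0.573, -0.414, 0.415]
contact_force: [0.4, -0.1, 0.6]
gripper_width: 0.341
avg F x,y,z 0.35 -0.46 0.34 sd 0.28
t 7.58 p [0.5681 0.0422 0.1393] fix x,y 0.0022 -0.0654 F x,y,z 0.23 -0.25 0.51 rot err [0.01 0.09 0.  ] w 0.346
```

```bash
for i in 1 2; do python3 -m crank '[{"linear":[-0.001,0,0],"dr":[0,0,0],"hand":-1},{"linear":[-0.002,0,0],"dr":[0,0,0],"hand":-1},{"linear":[-0.003,0,0],"dr":[0,0,0],"hand":-1}]' >/dev/null; python3 - <<'E'
from h import *
favg(5); st()
E
done
```

```text
avg F x,y,z 0.12 -0.35 0.84 sd 0.41
t 8.08 p [0.5671 0.0453 0.1392] fix x,y 0.0022 -0.0622 F x,y,z -0.17 0.42 0.73 rot err [ 0.01  0.1  -0.02] w 0.347
avg F x,y,z -0.19 -0.79 0.50 sd 0.23
t 8.58 p [0.5661 0.0482 0.1392] fix x,y 0.0022 -0.0592 F x,y,z -0.36 -0.85 0.10 rot err [ 0.01  0.1  -0.02] w 0.344
```

```bash
for i in 1 2; do python3 -m crank '[{"linear":[-0.001,0,0],"dr":[0,0,0],"hand":-1},{"linear":[-0.002,0,0],"dr":[0,0,0],"hand":-1}]' >/dev/null; python3 - <<'E'
from h import *
favg(5); st()
E
done
```

```text
avg F x,y,z -0.64 -0.46 0.46 sd 0.63
t 9.00 p [0.5656 0.05   0.1393] fix x,y 0.0022 -0.0573 F x,y,z 0.21 0.11 0.32 rot err [ 0.01  0.1  -0.01] w 0.345
avg F x,y,z -1.27 -0.23 0.89 sd 0.49
t 9.42 p [0.565  0.0519 0.1393] fix x,y 0.0022 -0.0553 F x,y,z -1.42 -0.07 0.95 rot err [ 0.01  0.1  -0.01] w 0.346
```

```bash
for i in 1 2; do python3 -m crank '[{"linear":[-0.001,0,0],"dr":[0,0,0],"hand":-1},{"linear":[-0.002,0,0],"dr":[0,0,0],"hand":-1}]' >/dev/null; python3 - <<'E'
from h import *
favg(5); st()
E
done
```

```text
avg F x,y,z -1.60 -2.44 2.32 sd 0.21
t 9.83 p [0.5645 0.0534 0.1394] fix x,y 0.0023 -0.0536 F x,y,z -1.73 -2.70 2.76 rot err [-0.    0.08  0.02] w 0.344
avg F x,y,z -1.96 -4.07 4.30 sd 0.61
t 10.25 p [0.5639 0.0552 0.1395] fix x,y 0.0023 -0.0518 F x,y,z -2.49 -4.47 4.87 rot err [-0.01  0.08  0.03] w 0.346
```

```bash
python3 -m crank '[{"linear":[-0.001,0,0],"dr":[0,0,0],"hand":-1},{"linear":[-0.002,0,0],"dr":[0,0,0],"hand":-1}]' >/dev/null; python3 - <<'E'
from h import *
favg(6); st()
y=90*np.sin(.65);
for l in np.arange(0,1.06,.075):
    a=.65+l; print("%.3f back %.2f down %.2f"%(l,90*np.sin(a)-90*np.sin(.65),90*np.cos(.65)-90*np.cos(a)))
E
```

```text
avg F x,y,z -2.49 -5.00 5.40 sd 0.38
t 10.72 p [0.5634 0.0569 0.1395] fix x,y 0.0023 -0.0501 F x,y,z -3.05 -4.41 4.38 rot err [-0.01  0.06  0.05] w 0.346
0.000 back 0.00 down 0.00
0.075 back 5.22 down 4.28
0.150 back 10.10 down 8.94
0.225 back 14.61 down 13.96
0.300 back 18.74 down 19.30
0.375 back 22.46 down 24.93
0.450 back 25.74 down 30.82
0.525 back 28.58 down 36.95
0.600 back 30.94 down 43.27
0.675 back 32.83 down 49.75
0.750 back 34.22 down 56.35
0.825 back 35.12 down 63.04
0.900 back 35.51 down 69.78
0.975 back 35.40 down 76.52
1.050 back 34.78 down 83.24
```

```bash
python3 -m crank '[{"linear":[0.0025,0.0021,0],"dr":[0,0,0],"hand":-1},{"linear":[0.005,0.0043,0],"dr":[0,0,0],"hand":-1},{"linear":[0.0073,0.0065,0],"dr":[0,0,0],"hand":-1},{"linear":[0.0097,0.0089,0],"dr":[0,0,0],"hand":-1},{"linear":[0.0097,0.0089,0],"dr":[0,0,0],"hand":-1}]' >/dev/null; cat >> h.py <<'E'
def lev():
    p,R=st(); a=np.arccos(np.clip((90*np.cos(.65)+(p[2]-.1395)*1e3)/90,-1,1))
    print("lever %.3f  follower shift mm %.2f (ref 0)"%(a-.65,((p-C)@U+.0501)*1e3+90*np.sin(a)-90*np.sin(.65)))
E
python3 - <<'E'
from h import *
favg(5); lev()
im=bot.read_camera("side")
cv2.imwrite("pics/side5.png",cv2.resize(im[150:310,180:380],None,fx=4,fy=3.75))
E
```

```text
avg F x,y,z -2.04 -3.32 5.29 sd 0.06
t 11.38 p [0.5663 0.0485 0.1306] fix x,y 0.0024 -0.0589 F x,y,z -1.05 -3.38 5.63 rot err [-0.01  0.09 -0.01] w 0.346
lever 0.150  follower shift mm 1.25 (ref 0)
```

View pics/side5.png

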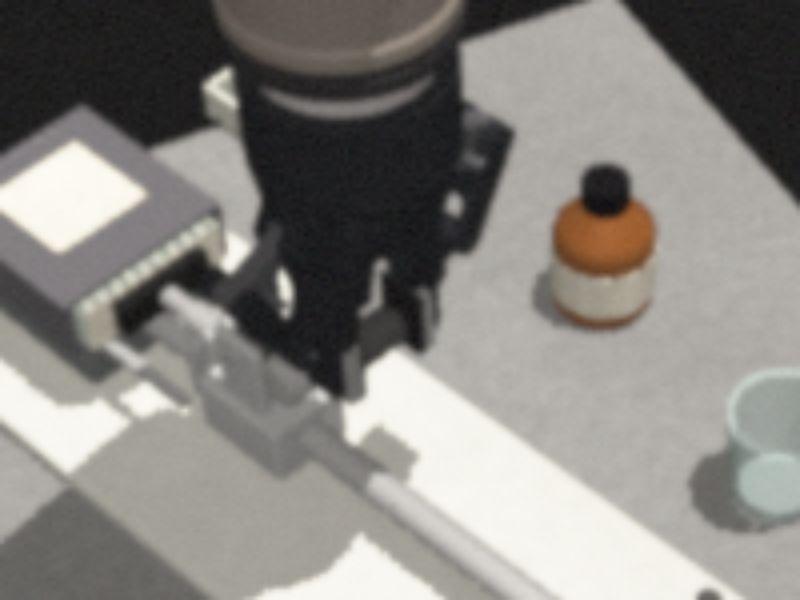

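```bash
python3 -m crank '[{"linear":[0.0019,0.0025,0],"dr":[0,0,0],"hand":-1},{"linear":[0.004,0.0051,0],"dr":[0,0,0],"hand":-1},{"linear":[0.006,0.0077,0],"dr":[0,0,0],"hand":-1},{"linear":[0.008,0.0104,0],"dr":[0,0,0],"hand":-1},{"linear":[0.008,0.0104,0],"dr":[0,0,0],"hand":-1}]' >/dev/null; python3 - <<'E'
from h import *
favg(5); lev()
E
```

```text
avg F x,y,z -0.96 -0.41 3.30 sd 0.86
t 12.10 p [0.5685 0.0414 0.12  ] fix x,y 0.0023 -0.0664 F x,y,z -1.58 0.65 3.71 rot err [ 0.01  0.1  -0.05] w 0.348
lever 0.303  follower shift mm 2.60 (ref 0)
```

```bash
cat >> h.py <<'E'
def vis(ref,name,box=(195,345,350,480)):
    im=bot.read_camera("side"); cv2.imwrite(name+"_full.png",im)
    im=cv2.resize(im[150:310,180:380],None,fx=4,fy=3.75); cv2.imwrite(name,im)
    x0,y0,x1,y1=box; a=cv2.imread(ref)[y0:y1,x0:x1]
    r=cv2.matchTemplate(im[y0-40:y1+40,x0-40:x1+40],a,cv2.TM_CCOEFF_NORMED); _,s,_,l=cv2.minMaxLoc(r)
    X=C+np.array([0,0,.04]); g=(proj("side",X+U*.01)-proj("side",X))[0]*[4,3.75]/10
    d=np.array(l)-40; print("shift px",d,"score %.3f"%s,"px/mm",g.round(2),"mm along +y %.2f"%(d@g/(g@g)))
E
python3 - <<'E'
from h import *
vis("pics/side5.png","pics/side6.png"); vis("pics/side5.png","pics/side6.png",(200,330,330,400))
E
```

```text
shift px [11 21] score 0.866 px/mm [-1.58 -1.21] mm along +y -10.81
shift px [-3  9] score 0.938 px/mm [-1.58 -1.21] mm along +y -1.56
```

View pics/side6.png

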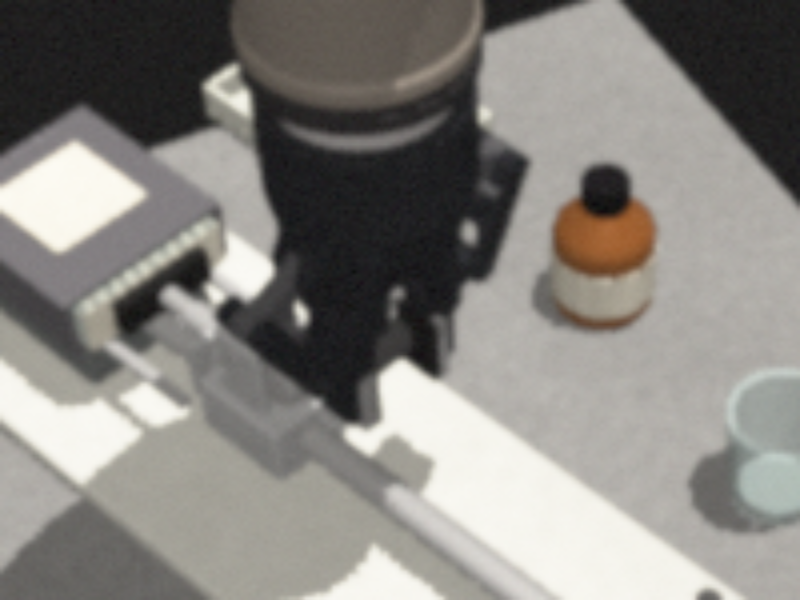

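```bash
python3 -m crank '[{"linear":[-0.001,0,0],"dr":[0,0,0],"hand":-1},{"linear":[-0.002,0,0],"dr":[0,0,0],"hand":-1},{"linear":[-0.002,0,0],"dr":[0,0,0],"hand":-1}]' >/dev/null; python3 - <<'E'
from h import *
favg(6); lev()
E
```

```text
avg F x,y,z -1.31 -3.35 5.31 sd 0.61
t 12.75 p [0.5685 0.0417 0.1203] fix x,y 0.0024 -0.0661 F x,y,z -1.08 -2.92 5.45 rot err [-0.01  0.05  0.07] w 0.347
lever 0.298  follower shift mm 2.67 (ref 0)
```

```bash
python3 - <<'E'
from h import *
def plane(uv):
    o,d=ray("side",uv); P=C+V*.002; s=((P-o)@V)/(d@V); X=o+d*s; return np.array([(X-C)@U,X[2]])*1e3
print("before", [plane(u).round(1) for u in ([302.8,262.4],[301.6,260],[302.5,261.8],[301.2,257.9])])
for i in range(3):
    bot.read_camera("side"); r=bot.place_of("side","handle")
    if r: print(r[0]["xy"],round(r[0]["score"],2),plane(r[0]["xy"]).round(1))
im=bot.read_camera("top"); im=cv2.resize(im[250:400,140:340],None,fx=4,fy=4); cv2.imwrite("pics/top7.png",im)
a=cv2.imread("pics/top4.png")
# rotate both so that the rod is level, stack
p0=proj("top",C+[0,0,.07])[0];p1=proj("top",C+U*.1+[0,0,.07])[0]
ang=np.degrees(np.arctan2(*(p1-p0)[::-1])); print(ang,np.linalg.norm(p1-p0)/100*4,"px/mm")
M=cv2.getRotationMatrix2D((400,300),ang+180,1.0)
w=[cv2.warpAffine(x,M,(800,600))[180:430] for x in (a,im)]
cv2.imwrite("pics/cmp.png",np.vstack(w))
E
```

```text
before [array([-122.1,  150.1]), array([-119.7,  153.7]), array([-121.5,  151. ]), array([-119.1,  158.1])]
[273.4, 242.4] 0.73 [-59.4 142.9]
[273.8, 242.4] 0.63 [-60.4 143.7]
[275.2, 243.8] 0.74 [-63.4 142.9]
161.15986033946413 2.5441569889367504 px/mm
```

View pics/cmp.png

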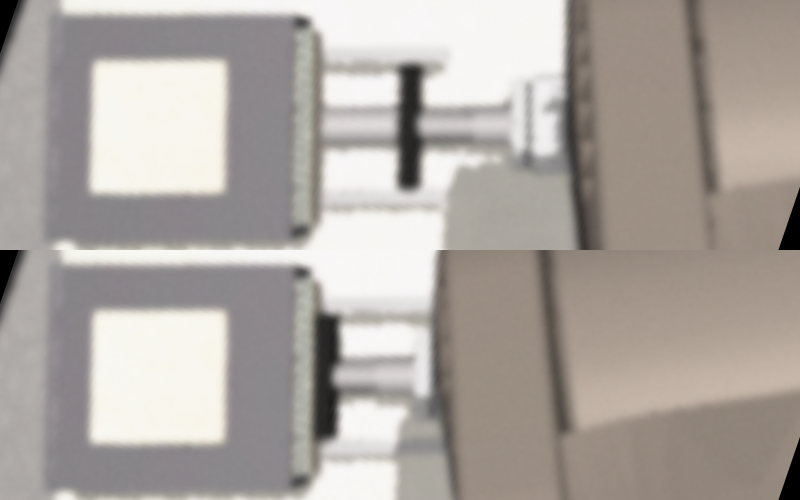

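The aligned top views show that the pad-to-sleeve gap has shrunk from about 89 px (uncompressed) to about 75 px, at 2.54 px/mm. That means about 5.5 mm of compression. I'll measure the edges more precisely.

```bash
cat >> h.py <<'E'
def rot(name):
    M=cv2.getRotationMatrix2D((400,300),341.16,1.0); return cv2.warpAffine(cv2.imread(name),M,(800,600))[180:430]
def comp(name,x0=None):
    """edges along the rod: pad (dark) edges, and sleeve front edge above the rod"""
    g=cv2.GaussianBlur(cv2.cvtColor(rot(name),cv2.COLOR_BGR2GRAY),(0,0),2).astype(float)
    pr=g[70:95].mean(0); d=np.gradient(pr)
    def sub(i): 
        a,b,c=np.abs(d[i-1:i+2]); return i+.5*(a-c)/(a-2*b+c)
    lo,hi=(380,450) if x0 is None else x0
    r=lo+np.argmax(d[lo:hi]); pad=sub(r)
    rr=g[100:110].mean(0); dd=np.gradient(rr)
    print(name,"pad right edge %.2f"%pad); return pad,rr,dd
E
python3 - <<'E'
from h import *
for n,x0,s in (("pics/top4.png",None,(490,535)),("pics/top7.png",(310,360),(392,437))):
    pad,rr,dd=comp(n,x0); print(np.round(rr[s[0]:s[1]:1]).astype(int).tolist()); 
    i=s[0]+np.argmax(dd[s[0]:s[1]]); print("sleeve edge",i,"gap",i-pad)
E
```

```text
pics/top4.png pad right edge 421.47
[205, 205, 204, 204, 203, 202, 201, 200, 198, 196, 194, 191, 187, 184, 181, 179, 178, 178, 180, 183, 188, 195, 201, 208, 214, 220, 224, 226, 228, 228, 226, 223, 218, 212, 205, 198, 192, 187, 184, 184, 187, 192, 199, 206, 213]
sleeve edge 533 gap 111.5333333333333
pics/top7.png pad right edge 338.93
[209, 209, 208, 208, 208, 207, 207, 207, 207, 207, 207, 207, 207, 206, 206, 205, 204, 204, 204, 204, 206, 208, 211, 214, 218, 221, 224, 227, 228, 229, 229, 228, 226, 221, 214, 206, 194, 182, 167, 152, 138, 125, 114, 105, 100]
sleeve edge 416 gap 77.07142857142856
```

```bash
python3 -m crank '[{"linear":[0.0018,0.0028,0],"dr":[0,0,0],"hand":-1},{"linear":[0.0037,0.0056,0],"dr":[0,0,0],"hand":-1},{"linear":[0.0053,0.0085,0],"dr":[0,0,0],"hand":-1},{"linear":[0.0069,0.0115,0],"dr":[0,0,0],"hand":-1},{"linear":[0.0069,0.0115,0],"dr":[0,0,0],"hand":-1}]' >/dev/null; python3 - <<'E'
from h import *
favg(5); lev()
cv2.imwrite("pics/top8.png",cv2.resize(bot.read_camera("top")[250:400,140:340],None,fx=4,fy=4))
pad,rr,dd=comp("pics/top8.png",(310,360)); i=400+np.argmax(dd[400:437]); print(i,i-pad)
E
```

```text
avg F x,y,z -2.43 -3.54 6.92 sd 0.42
t 13.77 p [0.5707 0.0348 0.109 ] fix x,y 0.0024 -0.0733 F x,y,z -0.42 -3.66 6.11 rot err [-0.01  0.04  0.09] w 0.343
lever 0.447  follower shift mm 2.41 (ref 0)
pics/top8.png pad right edge 338.95
436 97.05000000000001
```

```bash
python3 -m crank '[{"linear":[0.0015,0.0031,0],"dr":[0,0,0],"hand":-1},{"linear":[0.0028,0.0061,0],"dr":[0,0,0],"hand":-1},{"linear":[0.0041,0.0093,0],"dr":[0,0,0],"hand":-1},{"linear":[0.0051,0.0125,0],"dr":[0,0,0],"hand":-1},{"linear":[0.0051,0.0125,0],"dr":[0,0,0],"hand":-1}]' >/dev/null; cat >> h.py <<'E'
def gap(name):
    cv2.imwrite(name,cv2.resize(bot.read_camera("top")[250:400,140:340],None,fx=4,fy=4))
    pad,rr,dd=comp(name,(310,360)); i=405+np.argmax(dd[405:426]); print("gap",i-pad,"compression mm",(90-(i-pad))/2.54)
E
python3 - <<'E'
from h import *
favg(5); lev(); gap("pics/top9.png")
E
```

```text
avg F x,y,z -4.60 -6.18 8.47 sd 0.37
t 14.48 p [0.5731 0.0287 0.0968] fix x,y 0.0027 -0.0798 F x,y,z -5.01 -6.00 8.70 rot err [-0.07  0.01  0.19] w 0.344
lever 0.594  follower shift mm 1.06 (ref 0)
pics/top9.png pad right edge 338.77
gap 77.22727272727275 compression mm 5.0286327845382885
```

```bash
python3 -m crank '[{"linear":[0.0013,0.0032,0],"dr":[0,0,0],"hand":-1},{"linear":[0.0025,0.0065,0],"dr":[0,0,0],"hand":-1},{"linear":[0.0035,0.0098,0],"dr":[0,0,0],"hand":-1},{"linear":[0.0042,0.0131,0],"dr":[0,0,0],"hand":-1},{"linear":[0.0042,0.0131,0],"dr":[0,0,0],"hand":-1}]' >/dev/null; python3 - <<'E'
from h import *
favg(5); lev(); gap("pics/top10.png")
E
```

```text
avg F x,y,z 0.13 -10.71 1.36 sd 0.60
t 15.20 p [0.5748 0.0228 0.083 ] fix x,y 0.0025 -0.0860 F x,y,z 5.67 -10.38 -0.93 rot err [-0.07 -0.04  0.3 ] w 0.343
lever 0.752  follower shift mm -1.63 (ref 0)
pics/top10.png pad right edge 339.01
gap 76.98780487804879 compression mm 5.122911465335122
```

```bash
python3 - <<'E'
from h import *
im=bot.read_camera("side"); cv2.imwrite("pics/side10.png",cv2.resize(im[185:295,210:350],None,fx=5.5,fy=5.5,interpolation=cv2.INTER_CUBIC))
favg(4); lev()
E
```

```text
avg F x,y,z -4.78 -8.67 12.99 sd 0.68
t 15.50 p [0.5748 0.0234 0.084 ] fix x,y 0.0027 -0.0854 F x,y,z -5.30 -9.73 11.95 rot err [-0.06 -0.02  0.3 ] w 0.230
lever 0.740  follower shift mm -1.24 (ref 0)
```

View pics/side10.png

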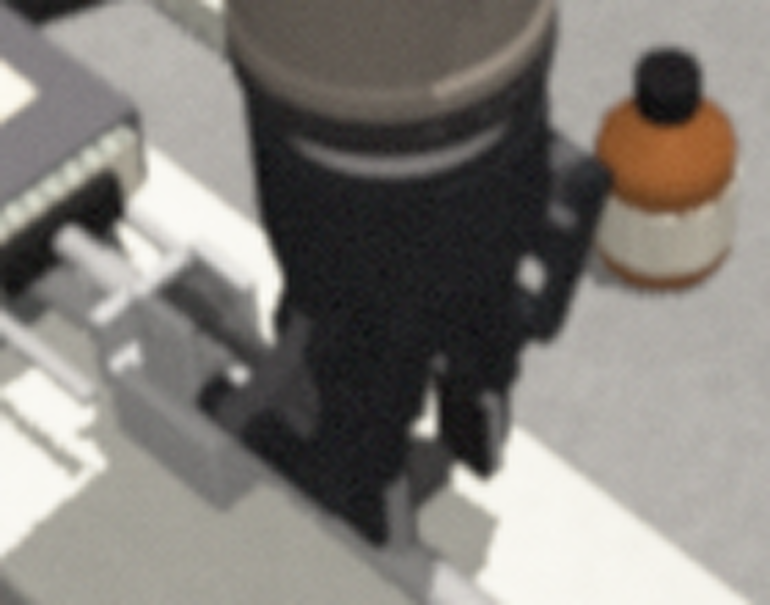

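```bash
python3 - <<'E'
from h import *
k=lambda X:((proj("side",X)-[210,185])*5.5).round(0).tolist()
yf=.0044
print("pivot",k(C+U*yf+[0,0,.09]),"rod level at post",k(C-U*.1+[0,0,.04]))
for l in (.4,.6,.75,.85,.95,1.05):
    a=.65+l; h=C+V*.001+U*(yf-.09*np.sin(a))+[0,0,.09+.09*np.cos(a)]
    print(l,"y %.4f z %.4f"%((h-C)@U,h[2]),k(np.array([h-V*.016,h,h+V*.016])))
p,R=tool(); print("tcp",k(p), "pads ±10mm",k(np.array([p-V*.01,p+V*.01])), "y %.4f"%((p-C)@U))
im=bot.read_camera("side")
r=bot.cut_out("side","lever"); 
if r:
    m=r[0]["pixels"]; ys,xs=np.nonzero(m); print("lever mask",r[0]["score"],(np.array(r[0]["extent"])-[210,185,210,185])*5.5,m.sum())
    big=cv2.resize(im[185:295,210:350],None,fx=5.5,fy=5.5,interpolation=cv2.INTER_CUBIC)
    mm=cv2.resize(m[185:295,210:350].astype(np.uint8),None,fx=5.5,fy=5.5,interpolation=0)
    big=np.clip(big.astype(float)*2.2+10,0,255).astype(np.uint8); cv2.drawContours(big,cv2.findContours(mm,0,2)[0],-1,(0,0,255),1)
    cv2.imwrite("pics/side11.png",big)
print(bot.place_of("side","handle"))
favg(2); lev()
E
```

```text
pivot [[206.0, 316.0]] rod level at post [[459.0, 612.0]]
0.4 y -0.0737 z 0.1348 [[341.0, 397.0], [384.0, 364.0], [425.0, 331.0]]
0.6 y -0.0810 z 0.1184 [[363.0, 448.0], [405.0, 415.0], [446.0, 382.0]]
0.75 y -0.0843 z 0.1053 [[374.0, 483.0], [415.0, 449.0], [455.0, 416.0]]
0.85 y -0.0854 z 0.0964 [[378.0, 503.0], [419.0, 470.0], [459.0, 437.0]]
0.95 y -0.0856 z 0.0874 [[380.0, 522.0], [421.0, 489.0], [460.0, 456.0]]
1.05 y -0.0848 z 0.0784 [[380.0, 539.0], [420.0, 506.0], [460.0, 473.0]]
tcp [[425.0, 492.0]] pads ±10mm [[400.0, 513.0], [450.0, 471.0]] y -0.0854
lever mask 0.55 [176.55 270.6  447.7  496.65] 204
[{'xy': [280.3, 274.6], 'score': 0.62}]
avg F x,y,z -3.13 -9.34 11.41 sd 0.33
t 15.75 p [0.5748 0.0234 0.0841] fix x,y 0.0027 -0.0854 F x,y,z 1.72 -9.67 10.38 rot err [-0.07 -0.02  0.3 ] w 0.221
lever 0.739  follower shift mm -1.28 (ref 0)
```

View pics/side11.png

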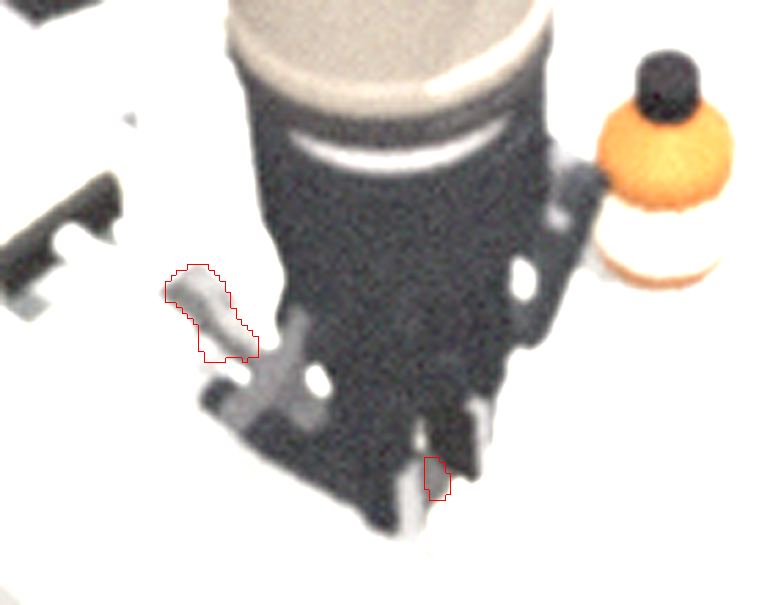

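The lever mask and the handle point (crop px about 387,493) put the lever near the top of the cam. The fingers have slid up onto the upper side of the domed ends: the opening has shrunk and the handle is pushing up on the tool. The spring compression is still about 5 mm. I'll press down gently to take the lever over centre.

```bash
python3 -m crank '[{"linear":[0.001,0.002,0],"dr":[0,0,0],"hand":-1},{"linear":[0.002,0.004,0],"dr":[0,0,0],"hand":-1},{"linear":[0.002,0.006,0],"dr":[0,0,0],"hand":-1},{"linear":[0.002,0.006,0],"dr":[0,0,0],"hand":-1}]' ; python3 - <<'E'
from h import *
favg(4); lev(); gap("pics/top12.png"); bot.read_camera("side"); print(bot.place_of("side","handle"))
E
```

```text
t: 16.08
eef_pos: [0.5758, 0.0232, 0.0815]
tool_rot: [-0.572, 0.573, -0.413, 0.417]
contact_force: [-19.9, -10.8, 46.7]
gripper_width: 0.227
avg F x,y,z -13.15 -4.53 42.23 sd 0.68
t 16.28 p [0.5758 0.0232 0.0816] fix x,y 0.0036 -0.0859 F x,y,z -7.91 -3.56 40.59 rot err [-0.14  0.04  0.33] w 0.224
lever 0.767  follower shift mm -1.36 (ref 0)
pics/top12.png pad right edge 338.36
gap 77.64285714285717 compression mm 4.865016872890879
[{'xy': [282.8, 276.2], 'score': 0.51}]
```

```bash
python3 -m crank '[{"linear":[0,-0.002,0],"dr":[0,0,0],"hand":-1},{"linear":[0,-0.004,0],"dr":[0,0,0],"hand":-1},{"linear":[0,-0.004,0],"dr":[0,0,0],"hand":-1}]' ; python3 - <<'E'
from h import *
favg(3); lev()
E
python3 -m crank '[{"linear":[0,0,0],"dr":[0,0,0],"hand":0},{"linear":[0,0,0],"dr":[0,0,0],"hand":0.3},{"linear":[0,0,0],"dr":[0,0,0],"hand":0.3},{"linear":[0,0,0],"dr":[0,0,0],"hand":0.3},{"linear":[0,0,0],"dr":[0,0,0],"hand":0.3},{"linear":[0,0,0],"dr":[0,0,0],"hand":0.3}]'; python3 - <<'E'
from h import *
favg(3); lev(); gap("pics/top13.png")
E
```

```text
t: 16.68
eef_pos: [0.5752, 0.0232, 0.0836]
tool_rot: [-0.573, 0.573, -0.413, 0.416]
contact_force: [-11.7, -8.4, 22.4]
gripper_width: 0.222
avg F x,y,z -7.92 -4.76 23.47 sd 0.65
t 16.83 p [0.5753 0.0232 0.0835] fix x,y 0.0031 -0.0858 F x,y,z -14.93 -4.91 25.06 rot err [-0.1   0.05  0.25] w 0.221
lever 0.747  follower shift mm -1.48 (ref 0)
t: 17.33
eef_pos: [0.5737, 0.0256, 0.0806]
tool_rot: [0.573, -0.573, 0.414, -0.414]
contact_force: [-0.3, -0.1, 0.2]
gripper_width: 0.646
avg F x,y,z -0.19 -0.05 0.73 sd 0.06
t 17.48 p [0.5738 0.0254 0.0808] fix x,y 0.0024 -0.0832 F x,y,z 0.36 -0.02 1.22 rot err [ 0.    0.11 -0.01] w 0.648
lever 0.777  follower shift mm 1.54 (ref 0)
pics/top13.png pad right edge 338.94
gap 77.0625 compression mm 5.093503937007874
```

```bash
python3 -m crank '[{"linear":[0,-0.015,0],"dr":[0,0,0],"hand":0.5},{"linear":[0,-0.04,0],"dr":[0,0,0],"hand":0.5},{"linear":[0,-0.08,0],"dr":[0,0,0],"hand":0.5},{"linear":[0.04,-0.12,0],"dr":[0,0,0],"hand":0.5},{"linear":[0.08,-0.15,0],"dr":[0,0,0],"hand":0.5},{"linear":[0.12,-0.15,0],"dr":[0,0,0],"hand":0.5},{"linear":[0.15,-0.15,0],"dr":[0,0,0],"hand":0.5},{"linear":[0.15,-0.15,0],"dr":[0,0,0],"hand":0.5}]' ; python3 - <<'E'
from h import *
favg(2); gap("pics/top14.png")
k=lambda X:((proj("side",X)-[210,185])*5.5).round(0).tolist()
im=bot.read_camera("side"); r=bot.place_of("side","handle"); print(r,[(np.array(a["xy"])-[210,185])*5.5 for a in r])
bot.read_camera("top"); b=bot.place_of("top","handle"); print(b)
if r and b:
    X=tri({"side":r[0]["xy"],"top":b[0]["xy"]}); print("tri",X,(X-C)@V,(X-C)@U)
cv2.imwrite("pics/side14.png",cv2.resize(im[185:295,210:350],None,fx=5.5,fy=5.5,interpolation=cv2.INTER_CUBIC))
E
```

```text
t: 18.2
eef_pos: [0.6225, -0.1273, 0.232]
tool_rot: [-0.57, 0.572, -0.415, 0.419]
contact_force: [0.1, -1.2, -0.8]
gripper_width: 0.748
avg F x,y,z -0.13 -0.09 -0.25 sd 0.94
pics/top14.png pad right edge 338.94
gap 77.05555555555554 compression mm 5.096237970253723
[{'xy': [281.1, 276.0], 'score': 0.96}] [array([391.05, 500.5 ])]
[{'xy': [315.9, 298.3], 'score': 0.72}, {'xy': [265.3, 314.5], 'score': 0.45}]
tri [0.57058983 0.03031922 0.07470827] 0.0008706366722946708 -0.07751433332291849
```

View pics/side14.png

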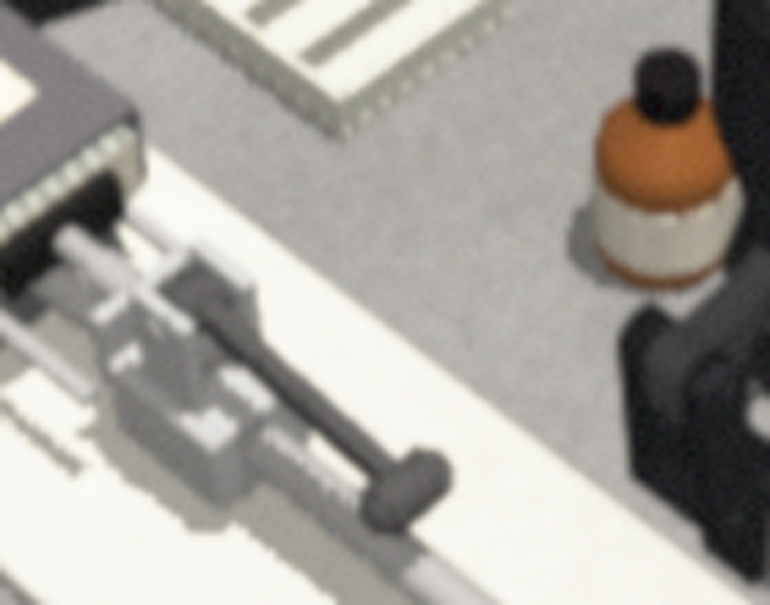

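```bash
python3 - <<'E'
from h import *
for n in ("reagent_bottle","slide_tray","stain_jar"): print(n,bot.place_of("top",n)[:1])
st(); print(bot.hand_in())
E
```

```text
reagent_bottle [{'xy': [249.2, 219.5], 'score': 0.86}]
slide_tray [{'xy': [163.1, 249.7], 'score': 0.68}]
stain_jar [{'xy': [332.0, 216.7], 'score': 0.67}]
t 18.70 p [ 0.6207 -0.116   0.2309] fix x,y 0.0028 -0.2322 F x,y,z -0.33 0.68 -0.21 rot err [ 0.    0.2  -0.01] w 0.750
the job is handed in; nothing more can be done
None
```

The follower is clamped with its pad pressing on the slide pack and the lever shut. I handed the job in at 18.7 s with the gripper clear of everything.

**Pressing:** I pinched the handle, pushed the follower until the pad touched the pack, and pressed until the wrist read about 5 N. I then swung the lever down along its arc.

**Last checks:**
- **Pad pressure:** the top camera showed about 5.1 mm of spring compression, so about 5 N. It read 4.9 to 5.1 mm through the second half of the swing and 5.1 mm after release.
- **Lever:** the handle measured 75 mm above the bench, against 78 mm when shut. The open position read about 3.5 mm low the same way, so I take the lever as fully shut. It also met a hard stop when pressed.
- **Other items:** the bottle, tray and jar are within about 4 pixels of where they started in the top view, which is within the detector's scatter.

**What did not go to plan:**
- **Grip slip:** near the top of the cam the fingers slid off the handle's rounded ends. I finished the last part by pressing the handle down, with a brief peak of about 47 N in the wrist's vertical force. The pressing was by the fingers on the handle.
- **Force readings:** the sideways wrist force once fell to about 0.4 N at a lever angle of 0.3 rad. I had no camera check at that moment. After I pushed 2 mm forward, the camera showed about 5 mm of compression, and the follower had hardly moved. I read the drop as rod friction, not lost pressure.
- **Lever angle:** my estimate from the arm position was about 0.3 rad too low after the slip, so I relied on the cameras instead.

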